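# Put the two loose steel bushings back in their tote

## Task

Put the sander's two loose steel bushings away in the divided plywood tote: the large one standing upright on the floor of the largest compartment, the small one standing upright on the floor of the smallest compartment. The middle compartment already has its bushing, and the solid steel disc without a bore is not one of them.

Things in the scene. Friction and masses are not known exactly. Their poses are not given: they have to be found in the camera images.
- large_bushing_center (a point): Centre of the large loose bushing: a plain steel tube standing on end on the bench, 56 mm outside diameter, 40 mm through bore, 50 mm tall, 0.3 to 0.6 kg. Point on its axis, 25 mm above its underside; z is the axis. Room for a finger all round. (A solid steel disc nearby, 50 mm across, 26 mm tall, has no bore.)
- small_bushing_center (a point): Centre of the small loose bushing: a plain steel tube standing on end on the bench, 32 mm outside diameter, 18 mm through bore, 50 mm tall, 0.14 to 0.28 kg. Point on its axis, 25 mm above its underside; z is the axis. Room for a finger all round.
- large_compartment (a point): Centre of the large compartment's floor, 6 mm above the bench, z up; inside 124 mm along x, 92 mm along y. The tote is a plywood tray fixed to the bench at any yaw, 136 x 244 mm, walls and dividers 6 mm thick, rim 40 mm above the bench; three compartments in a row along y: large, middle (72 mm wide, holding a 44 mm bushing), small.
- small_compartment (a point): Centre of the small compartment's floor in the same tote, 6 mm above the bench, z up, same axes as the large compartment; inside 124 mm along x, 56 mm along y. It lies 158 mm from the large compartment's centre, along +y.
Not all that is in view belongs to the job. What is shaped like the part that bears large_bushing_center but red or yellow is not meant.

How it is judged (in metres and radians):
At the end, for the whole second after the job is handed in: Large bushing in the largest compartment, small one in the smallest, anywhere within the walls (axis within 36 x 20 mm of the large, 48 x 14.5 mm of the small compartment's centre along its x, y), centre 18 to 32 mm above the compartment floor, axis within 0.17 rad of upright (x of large_bushing_center in the frame of large_compartment between -0.036 and 0.036 m and y of large_bushing_center in the frame of large_compartment between -0.02 and 0.02 m and z of large_bushing_center in the frame of large_compartment between 0.018 and 0.032 m and angle between the z axis of large_bushing_center and the z axis of large_compartment, either way round below 0.17 rad and x of small_bushing_center in the frame of small_compartment between -0.048 and 0.048 m and y of small_bushing_center in the frame of small_compartment between -0.0145 and 0.0145 m and z of small_bushing_center in the frame of small_compartment between 0.018 and 0.032 m and angle between the z axis of small_bushing_center and the z axis of small_compartment, either way round below 0.17 rad); the robot touches nothing.
It also fails if it takes over 51 s, if anything falls off the work surface, if the arm or the gripper's body presses on something with over 40 N, if the wrist force passes 120 N, or if a joint passes its speed limit or range.

## Robot

A 6-joint arm with a two-finger parallel gripper is mounted at the origin on the work surface. World frame = base frame: x ahead of the robot, y to its left, z up, the work surface at z = 0. Lengths are in m, angles in degrees, forces in N, time in s.
With the tool pointing down it reaches from about 0.275 to 1 m from the base axis. Payload 8.4 kg.
Tool frame: the origin (TCP) lies midway between the tips of the shut fingers; the grasp point (between the pads) lies 19 mm behind it; z points along the fingers, y is the direction in which the jaws open and shut (so a half turn about z gives the same grasp; the last joint's range is limited). The gripper opens to 85 mm and grips with 20 to 120 N. Pads are 22 mm wide; open, the fingers measure 114 mm over their backs; the gripper's body (76 mm by 85 mm) begins 54 mm behind the grasp point. The pads swing forward as they close: fully open they stand 13 mm farther back than shut.
Start: joints at [73.659, 20.225, 93.587, -0, 66.188, -0.138], TCP at [0.174, 0.6, 0.231] pointing down, gripper open.
Joint ranges: [-150.9, 150.9], [-52.94, 120.26], [3.33, 152.33], [-74.26, 254.26], [0, 154.13], [-172.89, 172.89]. Speed limits (degrees/s): [127.2, 127.2, 159.86, 180, 180, 180].

## Interface

Orientations are given as a 3x3 rotation matrix whose columns are the frame's x, y, z axes.
In Python, from bench import state, capture, camera_info, job_done, look_for, place_of gives the robot as it stands.
- The arm moves only by the tool servo_tool, never from a script. Its arguments are lists of equal length, an entry for each row: "dp": the shift along the tool's x, y, z in mm, a list of three; "turn": the turn about the tool's z in rad. In form: {"dp": [[dx, dy, dz], ...], "turn": [turn, ...]}. A call has 1 to 12 rows; each row is the pose to reach, as a shift and turn from the pose commanded when the call began, along the tool's axes at that moment; what a row does not reach only later rows make up. A row lasts 1/8 s, in which the tool goes at most 62.5 mm and 10.7 degrees, less where a joint would pass 70% of its speed; a pose out of reach is approached as far as the arm can. A call with a gripper value outside its range is refused whole. "claw" is the gripper command: -1 is fully open, 1 is shut, values between are in proportion, set as the call begins (left out, the last holds). The fingers move at their own pace and stop on an object; "grip_force" is the grip in N (left out, the last holds). Time passes only in rows, so rows that repeat a pose let the fingers close. It gives the time, the measured TCP pose, the force and the opening at its end, in the units of the state.
- state(): the state, without advancing time (a new reading comes with each control period).
- capture(name): name is "scene" or "top"; returns the picture (400x640x3 uint8, blue, green, red); there is no depth.
- camera_info(name): a dict with "camera_matrix" (3x3 intrinsics, pixels), "dist" ([k1, k2, p1, p2, k3] as OpenCV has them; the pictures are not rectified), "world_from_camera" (4x4, takes a point from camera to world coordinates). Camera axes: x right, y up, looking along -z (the intrinsics and any distortion apply to the point x, -y, -z); pixel columns grow to the right and rows downward; lengths in m; the calibration is good to about 2 mm. A picture is of the moment at which its call begins. camera_info takes no time and is no camera call.
- job_done(): hands the job in, once; it reports no verdict.
Trained networks look in the newest picture that a camera, given by its name, has taken for a name from the list of things; names that differ only in an ending like _2 or _b are one class to them, and where a whole thing is asked for, a point or a joint stands for the part that bears it (a point fixed in the world has none). Each returns a list of dicts, best first, with "confidence" (0 to 1); they miss things now and then, are a little off and sometimes report something else, mostly with a low value. They report only what shows in the picture. A call takes as long as a camera call. They do not tell look-alikes from the thing itself.
- look_for(camera, query): "at" ([x, y, z] in m, in world coordinates, good to about 4 mm: the middle of the surface that is visible of it).
- place_of(camera, query): "at" ([x, y, z] in m, in world coordinates, good to about 4 mm: a listed point, or the origin of a listed thing).
The state is a dict: "time_s": time; "joint_positions": joint angles; "qd": joint speeds; "tau": joint torques, N m; "position": TCP position; "ee_rot": TCP orientation; "wrist_force": force on the tool from outside, world axes, zero at the start; "ft_torque": the same for the moment, N m; "width": finger opening in m.
Only numpy, scipy, OpenCV 4.12 (cv2) and the standard library are available. Lean on these libraries where they do the work, as an engineer would, in place of code of your own. Each camera call takes 0.05 s, during which the arm holds its last target. There are 200 camera calls.

## Working session

There is one attempt and no reset: what is moved stays moved. The work goes in short steps, Python scripts to look and compute and a tool call to move; the robot and the scene stay as the last step left them, time stands still between calls to the robot, and variables do not carry over. Pictures are saved under pics/ and viewed, about 8 in all and at most 12, crops included, and the job is handed in when it is done.

Besides the shell and the picture viewer there is one more tool, called in YAML: its name, and indented under it one key for each argument. servo_tool: Moves the arm, as the interface text tells. Its arguments: {"type":"object","properties":{"dp":{"type":"array","items":{"type":"array","items":{"type":"number"}}},"turn":{"type":"array","items":{"type":"number"}},"claw":{"type":"number"},"grip_force":{"type":"number"}},"required":["dp","turn"]}

```bash
mkdir -p pics; cat > h.py <<'E'
import numpy as np, cv2
from bench import *
def ray(cam,u,v):
    c=camera_info(cam);K=np.array(c["camera_matrix"]);T=np.array(c["world_from_camera"])
    p=cv2.undistortPoints(np.array([[[u,v]]],float),K,np.array(c["dist"],float))[0,0]
    return T[:3,3],T[:3,:3]@np.array([p[0],-p[1],-1])
def atz(cam,u,v,z):
    o,d=ray(cam,u,v);return o+d*(z-o[2])/d[2]
def proj(cam,P):
    c=camera_info(cam);T=np.linalg.inv(np.array(c["world_from_camera"]))
    q=(T[:3,:3]@np.atleast_2d(P).T).T+T[:3,3];q=q*[1,-1,-1]
    return cv2.projectPoints(q,np.zeros(3),np.zeros(3),np.array(c["camera_matrix"]),np.array(c["dist"],float))[0][:,0]
def tri(obs):
    A=np.zeros((3,3));b=np.zeros(3)
    for cam,u,v in obs:
        o,d=ray(cam,u,v);d=d/np.linalg.norm(d);M=np.eye(3)-np.outer(d,d);A+=M;b+=M@o
    return np.linalg.solve(A,b)
E
python3 - <<'E'
from h import *
np.set_printoptions(precision=4,suppress=True)
for n in("scene","top"):
    im=capture(n);cv2.imwrite(f"pics/{n}0.png",im)
    print(n,np.array(camera_info(n)["world_from_camera"]))
    for q in("large_bushing_center","small_bushing_center","large_compartment","small_compartment"):
        for r in place_of(n,q)[:4]: print(n,q,np.round(r["at"],4),round(r["confidence"],2),proj(n,r["at"])[0].round())
s=state();print(s["time_s"],s["position"],s["ee_rot"],s["width"])
E
```

```text
scene [[ 0.1263 -0.6167  0.777   1.4519]
 [ 0.992   0.0795 -0.0982 -0.1526]
 [-0.0012  0.7832  0.6218  0.7939]
 [ 0.      0.      0.      1.    ]]
scene large_bushing_center [ 0.561  -0.1766  0.0249] 0.87 [261. 227.]
scene large_bushing_center [ 0.4662 -0.1163  0.0301] 0.86 [284. 198.]
scene large_bushing_center [ 0.482  -0.0241  0.0269] 0.84 [323. 200.]
scene large_bushing_center [ 0.3837 -0.0506  0.0241] 0.72 [307. 178.]
scene small_bushing_center [ 0.6797 -0.1457  0.0272] 0.91 [277. 262.]
scene large_compartment [0.5315 0.148  0.0042] 0.68 [396. 214.]
scene small_compartment [0.5358 0.3027 0.007 ] 0.84 [458. 209.]
top [[ 0.0004  0.9897 -0.1434  0.3954]
 [-0.9994  0.0052  0.0332 -0.0191]
 [ 0.0336  0.1433  0.9891  0.933 ]
 [ 0.      0.      0.      1.    ]]
top large_bushing_center [ 0.5655 -0.1816  0.0249] 0.84 [372. 186.]
top large_bushing_center [ 0.4842 -0.0236  0.0296] 0.66 [307. 219.]
top large_bushing_center [ 0.3845 -0.0505  0.0257] 0.54 [318. 261.]
top large_bushing_center [ 0.4659 -0.1178  0.024 ] 0.52 [346. 227.]
top small_bushing_center [ 0.6743 -0.1548  0.0239] 0.57 [360. 143.]
top large_compartment [0.5326 0.1422 0.0051] 0.88 [239. 200.]
top small_compartment [0.5353 0.3047 0.0065] 0.58 [172. 199.]
0.5 [0.1744 0.6001 0.2313] [[-0.9603  0.279  -0.    ]
 [ 0.279   0.9603 -0.0001]
 [-0.     -0.0001 -1.    ]] 0.08518865228275599
```

View pics/scene0.png

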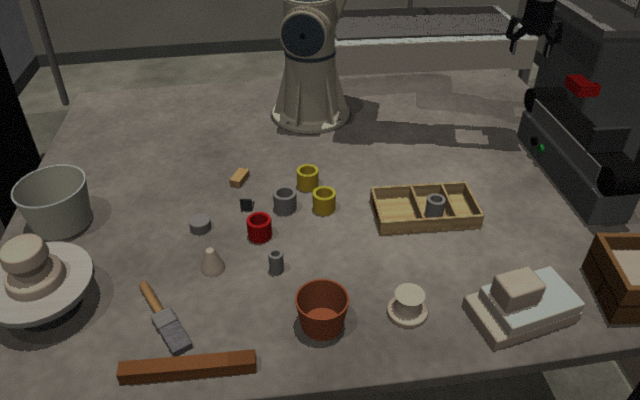

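View pics/top0.png

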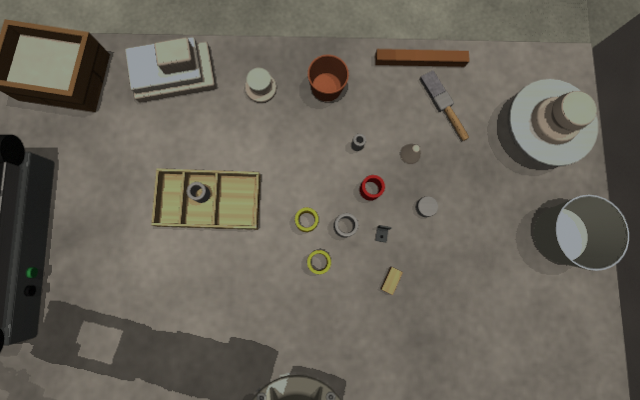

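The large bushing could be confused with:
- the red tube, scene (259,227)
- the yellow tubes, scene (323,200) and (307,178)
- the disc, scene (200,224)
- the tote's own bushing, scene (435,206)

My choices are the plain grey tube at scene (284,200) / top (346,225) for the large one, and scene (276,262) / top (359,143) for the small one. Next I'll refine both and check them with an overlay crop.

```bash
python3 - <<'E'
from h import *
np.set_printoptions(precision=4,suppress=True)
a=np.linspace(0,2*np.pi,60)
L=np.array([.466,-.117]);S=np.array([.677,-.150]);C=np.array([.532,.145]);D=np.array([.5355,.3037])
def circ(c,r,z): return np.c_[c[0]+r*np.cos(a),c[1]+r*np.sin(a),0*a+z]
y=(D-C)/np.linalg.norm(D-C);x=np.array([y[1],-y[0]]);
def box(z):
    o=[]
    for sx,sy in((-68,-52),(68,-52),(68,192),(-68,192),(-68,-52)): o.append([*(C+x*sx/1e3+y*sy/1e3),z])
    return np.array(o)
cv=[]
for n in("scene","top"):
    im=cv2.imread(f"pics/{n}0.png")
    for c,hw in((L,None),(S,None),(C*.5+D*.5,None)):
        u,v=proj(n,[*c,.03])[0].astype(int); w=60 if c is not L and c is not S else 30;h=40 if w==60 else 30
        f=400//(2*w) if w==60 else 6
        f=4 if w==60 else 5
        k=im[v-h:v+h,u-w:u+w]; k=cv2.resize(k,None,fx=f,fy=f,interpolation=cv2.INTER_CUBIC)
        k=cv2.convertScaleAbs(k,alpha=1.5)
        cs=[(circ(L,.028,.05)),(circ(L,.028,0)),(circ(S,.016,.05)),(circ(S,.016,0)),box(.04)]
        for p in cs:
            q=((proj(n,p)-[u-w,v-h]+.5)*f).astype(np.int32); cv2.polylines(k,[q],False,(0,255,0),1)
        cv.append(cv2.copyMakeBorder(k,0,max(0,320-k.shape[0]),0,max(0,0),0))
        print(n,"crop origin",u-w,v-h,"scale",f)
T=np.vstack([np.hstack(cv[:3])[:, :],np.hstack(cv[3:])])
print(T.shape);T=cv2.resize(T,(800,int(T.shape[0]*800/T.shape[1])),interpolation=cv2.INTER_AREA);cv2.imwrite("pics/ov.png",T)
# segment grey tubes' blobs: rim-top brightness by ellipse
E
```

```text
scene crop origin 253 167 scale 5
scene crop origin 245 230 scale 5
scene crop origin 368 163 scale 4
top crop origin 316 196 scale 5
top crop origin 328 111 scale 5
top crop origin 143 157 scale 4
(640, 1080, 3)
```

View pics/ov.png

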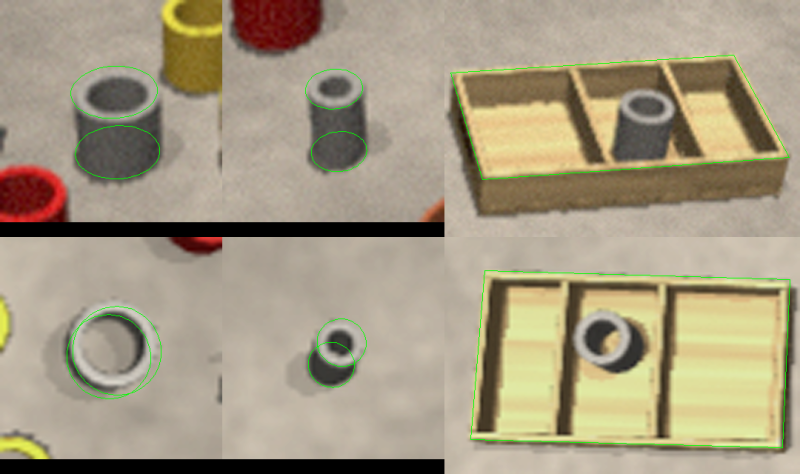

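The overlay fits in both views: the rims match z = 0.05 m, the bases z = 0 and the tote rim z = 0.04 m. Both chosen tubes are grey and bored. Adjusted large bushing is at about (0.467, -0.116). Jaws at 20° to world x avoid the red, yellow and black neighbours.

servo_tool:
  dp:
    - [-481,-606,80]
    - [-481,-606,80]
    - [-481,-606,80]
    - [-481,-606,80]
    - [-481,-606,80]
    - [-481,-606,80]
    - [-481,-606,80]
    - [-481,-606,80]
    - [-481,-606,80]
    - [-481,-606,80]
    - [-481,-606,80]
    - [-481,-606,80]
  turn: [0.94,0.94,0.94,0.94,0.94,0.94,0.94,0.94,0.94,0.94,0.94,0.94]
  claw: -1
  grip_force: 50

```text
time_s: 2.0
position: [0.4575, -0.0926, 0.1543]
ee_rot: [[-0.341, 0.94, 0.001], [0.94, 0.341, -0.0], [-0.0, 0.001, -1.0]]
wrist_force: [1.1, 1.1, -0.1]
width: 0.0853
```

servo_tool:
  dp:
    - [0,0,0]
    - [0,0,0]
  turn: [0,0]

```text
time_s: 2.25
position: [0.4563, -0.0904, 0.154]
ee_rot: [[-0.34, 0.941, -0.001], [0.941, 0.34, 0.0], [0.001, -0.001, -1.0]]
wrist_force: [-0.4, -0.0, -0.0]
width: 0.0855
```

servo_tool:
  dp:
    - [-28,1,30]
    - [-28,1,64]
    - [-28,1,64]
    - [-28,1,64]
  turn: [0,0,0,0]

```text
time_s: 2.75
position: [0.4675, -0.1154, 0.0911]
ee_rot: [[-0.343, 0.94, 0.0], [0.94, 0.343, -0.0], [-0.0, 0.0, -1.0]]
wrist_force: [0.7, 0.2, -0.3]
width: 0.0853
```

```bash
python3 - <<'E'
from h import *
s=state();print(s["position"],s["time_s"])
o=[]
for n in("scene","top"):
    im=capture(n);u,v=proj(n,[.467,-.116,.05])[0].astype(int)
    k=im[v-45:v+35,u-50:u+50];k=cv2.resize(k,None,fx=4,fy=4,interpolation=cv2.INTER_CUBIC);o.append(cv2.convertScaleAbs(k,alpha=1.5))
cv2.imwrite("pics/g1.png",np.hstack(o))
E
```

```text
[ 0.46747107 -0.11543264  0.09111507] 2.75
```

View pics/g1.png

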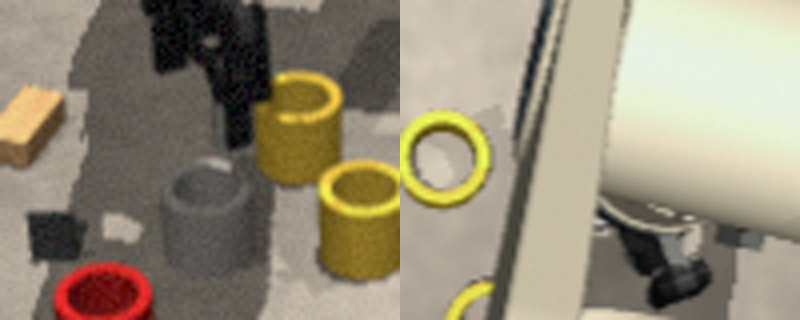

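The picture shows the fingers open, above the grey tube at crop (210,215), clear of the yellow and red tubes. Next: descend 75 mm and close.

servo_tool:
  dp:
    - [0,0,30]
    - [0,0,55]
    - [0,0,75]
    - [0,0,75]
    - [0,0,75]
  turn: [0,0,0,0,0]

```text
time_s: 3.48
position: [0.468, -0.1164, 0.0163]
ee_rot: [[-0.341, 0.94, 0.002], [0.94, 0.341, -0.0], [-0.001, 0.001, -1.0]]
wrist_force: [0.1, 0.3, 0.7]
width: 0.0855
```

servo_tool:
  dp:
    - [0,0,0]
    - [0,0,0]
    - [0,0,0]
    - [0,0,0]
    - [0,0,0]
    - [0,0,0]
    - [0,0,0]
    - [0,0,0]
  turn: [0,0,0,0,0,0,0,0]
  claw: 1
  grip_force: 60

```text
time_s: 4.47
position: [0.4684, -0.1166, 0.0166]
ee_rot: [[-0.341, 0.94, 0.002], [0.94, 0.341, -0.0], [-0.001, 0.002, -1.0]]
wrist_force: [-1.3, 1.3, 14.4]
width: 0.055
```

servo_tool:
  dp:
    - [0,0,-20]
    - [0,0,-50]
    - [0,0,-90]
    - [0,0,-90]
    - [0,0,-90]
  turn: [0,0,0,0,0]

```text
time_s: 5.1
position: [0.4664, -0.1162, 0.1044]
ee_rot: [[-0.341, 0.94, -0.001], [0.94, 0.341, 0.0], [0.001, -0.001, -1.0]]
wrist_force: [0.0, -0.0, -6.5]
width: 0.0553
```

servo_tool:
  dp:
    - [30,20,-10]
    - [74,50,-10]
    - [120,81,-10]
    - [165,112,-10]
    - [200,135,-10]
    - [223,151,-10]
    - [223,151,-10]
    - [223,151,-10]
    - [223,151,-10]
  turn: [0.06,0.12,0.18,0.24,0.3,0.37,0.37,0.37,0.37]

```text
time_s: 6.22
position: [0.5324, 0.1438, 0.1144]
ee_rot: [[0.022, 1.0, -0.001], [1.0, -0.022, -0.001], [-0.001, -0.001, -1.0]]
wrist_force: [0.2, -0.2, -6.1]
width: 0.0556
```

```bash
python3 - <<'E'
from h import *
s=state();print(s["position"],s["ee_rot"][:2],s["width"])
o=[]
for n in("scene",):
    im=capture(n);u,v=proj(n,[.532,.18,.05])[0].astype(int)
    k=im[v-70:v+40,u-70:u+90];k=cv2.resize(k,None,fx=4,fy=4,interpolation=cv2.INTER_CUBIC);o.append(cv2.convertScaleAbs(k,alpha=1.5))
cv2.imwrite("pics/g2.png",np.hstack(o))
E
```

```text
[0.53240589 0.14375424 0.11440811] [[ 2.24098221e-02  9.99747748e-01 -1.49655185e-03]
 [ 9.99748686e-01 -2.24106967e-02 -5.70246117e-04]] 0.05560373347428398
```

View pics/g2.png

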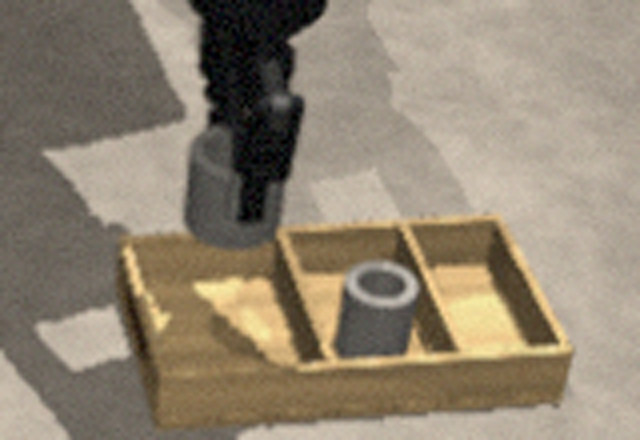

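The bushing is held upright. The foreshortened view puts it above the large compartment at crop (238,190), with the middle bushing at (378,300) and the fingers aligned along the tote's x. Lowering.

servo_tool:
  dp:
    - [0,0,25]
    - [0,0,55]
    - [0,0,75]
    - [0,0,84]
    - [0,0,90]
    - [0,0,90]
    - [0,0,90]
  turn: [0,0,0,0,0,0,0]

```text
time_s: 7.15
position: [0.5336, 0.1449, 0.0258]
ee_rot: [[0.022, 1.0, 0.001], [1.0, -0.022, 0.0], [0.0, 0.001, -1.0]]
wrist_force: [-0.4, -0.8, -5.6]
width: 0.0554
```

servo_tool:
  dp:
    - [0,0,1]
    - [0,0,2]
    - [0,0,3]
    - [0,0,3]
  turn: [0,0,0,0]

```text
time_s: 7.65
position: [0.5332, 0.1449, 0.0228]
ee_rot: [[0.022, 1.0, 0.0], [1.0, -0.022, 0.0], [0.0, 0.0, -1.0]]
wrist_force: [-2.9, 0.2, 4.6]
width: 0.0552
```

servo_tool:
  dp:
    - [0,0,0]
    - [0,0,0]
    - [0,0,0]
    - [0,0,0]
  turn: [0,0,0,0]
  claw: -0.7

```text
time_s: 8.15
position: [0.5332, 0.1448, 0.0221]
ee_rot: [[0.022, 1.0, 0.0], [1.0, -0.022, 0.0], [0.0, 0.0, -1.0]]
wrist_force: [-0.3, 0.1, -0.1]
width: 0.0724
```

servo_tool:
  dp:
    - [0,0,-10]
    - [0,0,-35]
    - [0,0,-80]
    - [0,0,-100]
    - [0,0,-100]
    - [0,0,-100]
  turn: [0,0,0,0,0,0]

```text
time_s: 8.9
position: [0.5326, 0.1447, 0.1217]
ee_rot: [[0.022, 1.0, -0.001], [1.0, -0.022, -0.0], [-0.0, -0.001, -1.0]]
wrist_force: [0.2, 0.7, -0.6]
width: 0.0729
```

servo_tool:
  dp:
    - [-40,20,0]
    - [-90,46,0]
    - [-145,75,0]
    - [-195,101,0]
    - [-240,124,0]
    - [-275,142,10]
    - [-291,151,20]
    - [-291,151,25]
    - [-291,151,25]
    - [-291,151,25]
  turn: [0,0,0,0,0,0,0,0,0,0]

```text
time_s: 10.15
position: [0.6774, -0.1481, 0.0974]
ee_rot: [[0.021, 1.0, -0.0], [1.0, -0.021, 0.0], [0.0, -0.0, -1.0]]
wrist_force: [-0.2, -0.1, 0.7]
width: 0.0724
```

```bash
python3 - <<'E'
from h import *
s=state();print(s["position"],s["ee_rot"][:2],s["width"])
o=[]
for n,P in(("scene",[.677,-.15,.05]),("top",[.677,-.15,.05]),("top",[.535,.22,.03])):
    im=capture(n) if len(o)<2 else im;u,v=proj(n,P)[0].astype(int)
    k=im[max(v-45,0):v+45,u-32:u+32];k=cv2.resize(k,None,fx=4,fy=4,interpolation=cv2.INTER_CUBIC);o.append(cv2.convertScaleAbs(k,alpha=1.5))
for n in ("scene","top"):
    for q in("large_bushing_center","small_bushing_center"):
        for r in place_of(n,q)[:6]: print(n,q,np.round(r["at"],4),round(r["confidence"],2))
cv2.imwrite("pics/g3.png",np.hstack(o))
E
```

```text
[ 0.67744926 -0.14808819  0.09741145] [[ 2.06927797e-02  9.99785876e-01 -1.04528750e-04]
 [ 9.99785859e-01 -2.06927569e-02  2.15319582e-04]] 0.07236614501247604
scene large_bushing_center [ 0.3817 -0.0522  0.0244] 0.87
scene large_bushing_center [0.5298 0.1468 0.0331] 0.86
scene large_bushing_center [ 0.5635 -0.1756  0.0255] 0.77
scene large_bushing_center [ 0.481  -0.0212  0.0251] 0.69
scene small_bushing_center [ 0.6784 -0.1493  0.0274] 0.8
top large_bushing_center [0.5306 0.1431 0.0276] 0.57
top large_bushing_center [ 0.4844 -0.0201  0.029 ] 0.54
```

View pics/g3.png

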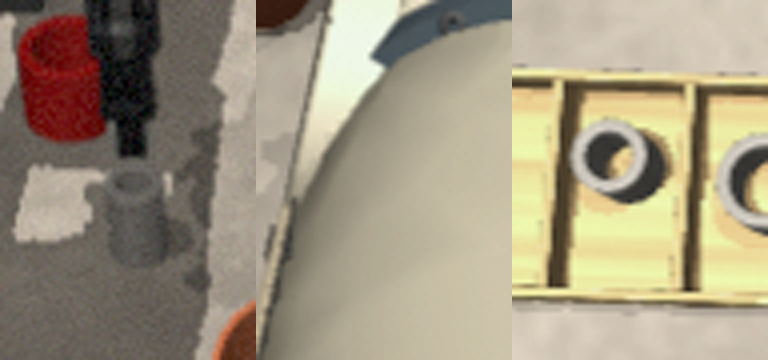

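The large bushing stands in the large compartment. The small tube at crop (135,215) sits under the fingers, clear of the red one at (65,80). Grasping.

servo_tool:
  dp:
    - [-1,0,30]
    - [-1,0,60]
    - [-1,0,80]
    - [-1,0,80]
    - [-1,0,80]
  turn: [0,0,0,0,0]

```text
time_s: 11.08
position: [0.6784, -0.1506, 0.0181]
ee_rot: [[0.022, 1.0, 0.001], [1.0, -0.022, -0.0], [-0.0, 0.001, -1.0]]
wrist_force: [0.0, 0.1, -0.2]
width: 0.0726
```

servo_tool:
  dp:
    - [0,0,0]
    - [0,0,0]
    - [0,0,0]
    - [0,0,0]
    - [0,0,0]
    - [0,0,0]
    - [0,0,0]
    - [0,0,0]
  turn: [0,0,0,0,0,0,0,0]
  claw: 1
  grip_force: 50

```text
time_s: 12.08
position: [0.6781, -0.1506, 0.0182]
ee_rot: [[0.022, 1.0, 0.001], [1.0, -0.022, -0.0], [-0.0, 0.001, -1.0]]
wrist_force: [-1.6, 0.3, 5.9]
width: 0.0308
```

servo_tool:
  dp:
    - [0,0,-20]
    - [0,0,-50]
    - [0,0,-85]
    - [0,0,-110]
    - [0,0,-110]
    - [0,0,-110]
  turn: [0,0,0,0,0,0]

```text
time_s: 12.82
position: [0.677, -0.1503, 0.1265]
ee_rot: [[0.022, 1.0, -0.001], [1.0, -0.022, 0.0], [0.0, -0.001, -1.0]]
wrist_force: [-0.3, -0.3, -3.0]
width: 0.0308
```

servo_tool:
  dp:
    - [30,-10,0]
    - [75,-25,0]
    - [125,-42,0]
    - [180,-60,0]
    - [235,-79,0]
    - [290,-97,0]
    - [340,-114,0]
    - [385,-129,0]
    - [420,-141,0]
    - [443,-149,0]
    - [451,-151,0]
    - [451,-151,0]
  turn: [0,0,0,0,0,0,0,0,0,0,0,0]

```text
time_s: 14.32
position: [0.5362, 0.3034, 0.1263]
ee_rot: [[0.021, 1.0, -0.001], [1.0, -0.021, -0.001], [-0.001, -0.001, -1.0]]
wrist_force: [0.1, 0.8, -1.2]
width: 0.0306
```

servo_tool:
  dp:
    - [0,0,25]
    - [0,0,45]
    - [0,0,50]
    - [0,0,50]
  turn: [0,0,0,0]

```text
time_s: 14.82
position: [0.5366, 0.3033, 0.0768]
ee_rot: [[0.022, 1.0, -0.001], [1.0, -0.022, -0.0], [-0.0, -0.001, -1.0]]
wrist_force: [-0.0, 0.1, -2.5]
width: 0.0306
```

```bash
python3 - <<'E'
from h import *
s=state();print(s["position"],s["ee_rot"][:2],s["width"])
p=s["position"];a=np.linspace(0,2*np.pi,60);zb=p[2]-.018
o=[]
for n in("scene","top"):
    im=capture(n);u,v=proj(n,[.535,.26,.05])[0].astype(int);w=50
    k=im[v-50:v+45,u-w:u+w];k=cv2.resize(k,None,fx=4,fy=4,interpolation=cv2.INTER_CUBIC);k=cv2.convertScaleAbs(k,alpha=1.5)
    for z in(zb,):
        q=((proj(n,np.c_[p[0]+.016*np.cos(a),p[1]+.016*np.sin(a),0*a+z])-[u-w,v-50]+.5)*4).astype(np.int32);cv2.polylines(k,[q],True,(0,255,0),1)
    o.append(k)
cv2.imwrite("pics/g4.png",np.hstack(o))
E
```

```text
[0.53664391 0.30327879 0.0768461 ] [[ 2.24384870e-02  9.99747992e-01 -6.83876841e-04]
 [ 9.99748109e-01 -2.24388093e-02 -4.67287412e-04]] 0.030610292106710957
```

View pics/g4.png

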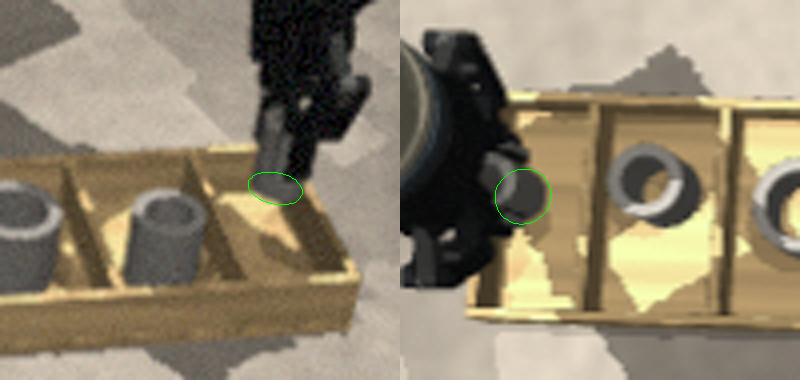

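The small tube's bottom matches the predicted circle in both views and lies over the small compartment. Lowering.

servo_tool:
  dp:
    - [0,0,20]
    - [0,0,38]
    - [0,0,46]
    - [0,0,50]
    - [0,0,50]
    - [0,0,50]
  turn: [0,0,0,0,0,0]

```text
time_s: 15.68
position: [0.5369, 0.3039, 0.0276]
ee_rot: [[0.022, 1.0, 0.001], [1.0, -0.022, 0.0], [0.0, 0.001, -1.0]]
wrist_force: [-0.4, -0.1, -2.8]
width: 0.0306
```

servo_tool:
  dp:
    - [0,0,1]
    - [0,0,2]
    - [0,0,2]
  turn: [0,0,0]

```text
time_s: 16.05
position: [0.5366, 0.3037, 0.0252]
ee_rot: [[0.022, 1.0, 0.0], [1.0, -0.022, 0.0], [0.0, 0.0, -1.0]]
wrist_force: [-0.1, -0.4, -2.7]
width: 0.0306
```

servo_tool:
  dp:
    - [0,0,1]
    - [0,0,2]
    - [0,0,2]
  turn: [0,0,0]

```text
time_s: 16.42
position: [0.5368, 0.3039, 0.0242]
ee_rot: [[0.022, 1.0, 0.0], [1.0, -0.022, 0.0], [0.0, 0.0, -1.0]]
wrist_force: [-3.2, -1.5, 9.6]
width: 0.0308
```

Contact felt (9.6 N). Releasing with a part opening of about 48 mm, then rising clear.

servo_tool:
  dp:
    - [0,0,0]
    - [0,0,0]
    - [0,0,0]
    - [0,0,0]
    - [0,0,0]
  turn: [0,0,0,0,0]
  claw: -0.15

```text
time_s: 17.05
position: [0.5366, 0.3038, 0.0231]
ee_rot: [[0.022, 1.0, -0.0], [1.0, -0.022, 0.0], [0.0, -0.0, -1.0]]
wrist_force: [0.1, 0.2, -0.5]
width: 0.0492
```

servo_tool:
  dp:
    - [0,0,-10]
    - [0,0,-35]
    - [0,0,-80]
    - [0,0,-130]
    - [-20,-60,-150]
    - [-30,-120,-150]
    - [-30,-180,-150]
    - [-30,-200,-150]
    - [-30,-200,-150]
    - [-30,-200,-150]
  turn: [0,0,0,0,0,0,0,0,0,0]

```text
time_s: 18.3
position: [0.3376, 0.2789, 0.1737]
ee_rot: [[0.022, 1.0, 0.002], [1.0, -0.022, 0.001], [0.001, 0.002, -1.0]]
wrist_force: [0.2, -0.2, -0.4]
width: 0.0493
```

```bash
python3 - <<'E'
from h import *
s=state();print(s["position"],s["width"],s["wrist_force"],s["time_s"])
o=[]
C=np.array([.532,.145]);D=np.array([.5355,.3037]);y=(D-C)/np.linalg.norm(D-C);x=np.array([y[1],-y[0]])
for n in("scene","top"):
    im=capture(n);u,v=proj(n,[.535,.23,.05])[0].astype(int);w=50
    k=im[v-50:v+45,u-w:u+w+20];k=cv2.resize(k,None,fx=3.3,fy=3.3,interpolation=cv2.INTER_CUBIC);k=cv2.convertScaleAbs(k,alpha=1.5)
    o.append(k)
    for q,c in(("large_bushing_center",C),("small_bushing_center",D)):
        for r in place_of(n,q)[:6]:
            p=np.array(r["at"]);print(n,q,p.round(4),"local",((p[:2]-c)@x).round(4),((p[:2]-c)@y).round(4))
cv2.imwrite("pics/g5.png",np.hstack(o))
E
```

```text
[0.33762996 0.27890031 0.17369999] 0.04934515770308088 [ 0.19646003 -0.22908511 -0.42805409] 18.3
scene large_bushing_center [ 0.3848 -0.0535  0.0249] local -0.1428 -0.2017
scene large_bushing_center [0.5304 0.1429 0.0317] local -0.0016 -0.0021
scene large_bushing_center [ 0.4799 -0.0223  0.0261] local -0.0484 -0.1684
top large_bushing_center [0.5296 0.1426 0.0289] local -0.0023 -0.0025
top large_bushing_center [ 0.3807 -0.0541  0.0246] local -0.1469 -0.2024
top large_bushing_center [ 0.4833 -0.0211  0.0286] local -0.045 -0.1671
top large_bushing_center [ 0.5634 -0.1814  0.0224] local 0.0386 -0.3256
top small_bushing_center [0.5365 0.2997 0.0337] local 0.0011 -0.004
```

View pics/g5.png

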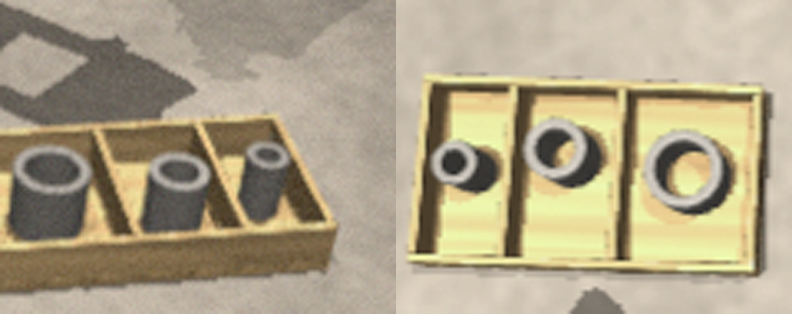

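Both bushings stand upright, near the middle of their compartments along y, with the same perspective lean as the reference bushing. The gripper is clear.

```bash
python3 -c "
from bench import job_done;print(job_done())"
```

```text
the job is handed in; nothing more can be done
None
```

Both loose bushings are in the tote and the job is handed in, with the last clock reading about 18 s of the 51 s allowed; no verdict was reported. I took the grey large bushing from (0.467, -0.116) and the small one from (0.677, -0.150). I left the red and yellow look-alikes and the solid disc alone.

**Last checks:**
- **Large bushing:** both cameras put it within about 3 mm of its compartment centre.
- **Small bushing:** the top camera put it about 1 mm off along x and 4 mm off along y. The scene camera's network missed it, but it shows standing in that picture.
- **Upright:** both look upright, with the same lean in the picture as the bushing already in the tote.
- **Forces:** the readings at the end of each move never passed about 15 N.
- **Clear of the tote:** the gripper was clear at hand-in.

**Disagreements:** the networks' heights were scattered. They gave 0.029 and 0.032 m for the large bushing and 0.034 m for the small one, against an expected 0.031 m. This is within their 4 mm accuracy.

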